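# Drop the offcut into the offcut box and latch its gate

### The arm

A 6-joint arm with a two-finger parallel gripper is mounted at the origin on the work surface. World frame = base frame: x ahead of the robot, y to its left, z up, the work surface at z = 0. Lengths are in m, angles in rad, forces in N, time in s.
With the tool pointing down it reaches from about 0.35 to 0.775 m from the base axis. Payload 5.5 kg.
Tool frame: the origin (TCP) lies on the centre line of the jaws, within the pads' length; the fingertips stand 17 mm ahead of it and the grasp point (between the pads) lies 2 mm behind it; z points along the fingers, y is the direction in which the jaws open and shut (so a half turn about z gives the same grasp; the last joint's range is limited). The gripper opens to 85 mm and grips with 20 to 120 N. Pads are 22 mm wide; open, the fingers measure 114 mm over their backs; the gripper's body (76 mm by 85 mm) begins 54 mm behind the grasp point. The pads swing forward as they close: fully open they stand 13 mm farther back than shut.
Start: joints at [-0.14, 0.313, 0.046, 1.304, 0, 1.431], TCP at [0.575, -0, 0.248] pointing down, gripper open.
Joint ranges: [-2.76, 2.76], [-0.86, 1.69], [-1.03, 1.26], [-2.2, 2.34], [-1.47, 1.5], [-3.14, 3.14]. Speed limits (rad/s): [2.57, 2.57, 3.14, 3.14, 3.14, 3.14].

### API

Orientations are given as a unit quaternion [w, x, y, z].
In Python, from workcell import env gives the robot as it stands.
- The arm moves only by the tool servo_tool, never from a script. Its argument "increments" is a list of rows, each an object of numbers: "claw": the closure, from 0 (fully open) to 1 (shut); "x", "y", "z": the shift along the world's x, y, z in units of 25 mm (1.0 is 25 mm); "ax", "ay", "az": the turn, a rotation vector about the world's x, y, z in units of 8 degrees (1.0 is 8 degrees). A call has 1 to 5 rows; each row shifts and turns the commanded pose from where the row before left it; what a row does not reach is not made up. A row lasts 1/10 s, in which the tool goes at most 50 mm and 8.59 degrees, less where a joint would pass 70% of its speed; a pose out of reach is approached as far as the arm can. A call is refused whole if a number of a shift passes 1 or a number of a turn 1, either way. A call with a gripper value outside its range is refused whole. The fingers move at their own pace and stop on an object; "newtons" is the grip in N (left out, the last holds). Time passes only in rows, so rows that do not move let the fingers close. It gives the time, the measured TCP pose, the force and the opening at its end, in the units of the state.
- env.get_state(): the state, without advancing time (a new reading comes with each control period).
- env.read_camera(name): name is "scene" or "side" or "wrist"; returns the picture (400x640x3 uint8, red, green, blue); there is no depth.
- env.calibration(name): a dict with "K" (3x3 intrinsics, pixels), "world_to_cam" (4x4, takes a point from world to camera coordinates). Camera axes: x right, y down, z forward; pixel columns grow to the right and rows downward; lengths in m; the calibration is good to about 2 mm. A picture is of the moment at which its call begins: read the wrist's pose just before it. calibration takes no time and is no camera call; for the wrist camera it gives the pose at the moment of the call.
- env.hand_in(): hands the job in, once; it reports no verdict.
The state is a dict: "clock": time; "joint_pos": joint angles; "qvel": joint speeds; "tau": joint torques, N m; "tcp_pos": TCP position; "orientation": TCP orientation; "wrist_force": force on the tool from outside, world axes, zero at the start; "ft_torque": the same for the moment, N m; "finger_gap": finger opening in m.
Only numpy, scipy, OpenCV 4.12 (cv2) and the standard library are available. Lean on these libraries where they do the work, as an engineer would, in place of code of your own. Each camera call takes 0.05 s, during which the arm holds its last target.

### The job

Push the loose wooden offcut off the landing of the plywood offcut box, or put it, so that it drops through the open mouth into the box. Then slide the metal gate fully shut against its stop, until the spring catch clicks in behind the pin at the end of the gate's upright bar. Leave the slats, the mallet and the glue bottle where they are.

Things in the scene. Friction and masses are not known exactly. Their poses are not given: they have to be found in the camera images.
- chute: The fixed plywood offcut box on the bench: 200 mm (its x) by 430 mm (its y), hollow, walls 12 mm and floor 10 mm thick. Origin: centre of its underside, on the bench; z up. Heights below are above the bench; x and y are in the box's axes. Its -y part carries the gate between two rails (tops 112 mm high) that end at y = +85 mm; its +y part is the landing. The gate closes towards +y.
- landing (a point): Middle of the landing's top, at y = +150 mm, 112 mm high, axes of the box: a flat board from y = +85 to +215 mm, with fences 8 mm thick and 14 mm high along its two sides (inner faces at x = -92 and +92 mm) and none at its +y end. Things pushed along it towards -y fall over its edge at y = +85 mm into the mouth.
- mouth (a point): Middle of the mouth with the gate fully open, at y = +17.5 mm, 112 mm high, axes of the box. The mouth is the hole in the top between the gate's leading edge (85 mm minus the gate's opening) and the landing's edge at y = +85 mm; 170 mm wide in x, some 100 mm deep. A closed deck lies under the gate from y = -215 to -50 mm, top 100 mm high.
- gate (a joint): How far the gate is open, in m: 0 is fully shut against its end stop, 0.13 fully open. It starts 0.10 to 0.13 open. It slides stiffly (about 4 N, and some 3 to 5 N more over the last 45 mm, where the catch is pushed aside) and stays where it is left. The catch drops in only within 4 mm of the stop, so push the gate up against its stop.
- gate_bar (a point): Middle of the gate's upright push bar, dark steel, 196 mm long (x), 12 mm thick (y), from 112 to 146 mm high, its middle 129 mm high; axes of the box. It stands at the -y end of a flat aluminium plate (168 by 150 by 6 mm). Fully shut it is at x = 0, y = -59 mm; open, farther to -y. Push its free -y face towards +y. A pin 12 mm thick at its +x end, 112 mm from the middle, works the catch.
- catch (a joint): Angle of the spring catch in rad: 0 is at rest, sprung inwards; it is pushed outwards to about 0.13 as the gate's pin rides along its sloping nose, and snaps back to 0 behind the pin when the gate is home. It needs no touching.
- catch_nose (a point): Tip of the spring catch, a bare steel arm 78 mm long and 20 mm high with a wedge nose, on the +x side of the box, 128 mm high; it pivots on a wooden bracket 75 mm to the -y side of the tip. At rest the tip is at x = 108, y = -70 mm of the box.
- offcut_center (a point): Centre of the loose reddish-brown wooden offcut, a block 80 mm (its x) by 45 mm (its y) by 20 mm high, 40 to 85 g. It starts lying flat on the landing, its long side across the box give or take 0.4 rad, its centre 122 mm high.
- slats_center (a point): Centre of a stack of four thin pine slats (one piece), 240 by 49 by 48 mm, lying along the box on its +x side. Leave alone.
- mallet_center (a point): Centre of the head of a wooden mallet lying on the bench beyond the -y end of the box: head 70 by 120 by 60 mm, handle 200 mm long towards its own +x. Leave alone.
- glue: Centre of the underside of a white glue bottle, 60 mm across and 150 mm high, standing on the bench beyond the +y end of the box. Leave alone.
There are look-alikes about, which are no part of the job. Of the things like the part that bears offcut_center, leave any that is green or red; of the rest the smaller one is meant.

How it is judged:
By the outcome, as a careful person would: the job done as asked, in the order asked, and still so for the second after the job is handed in, with the robot touching nothing.
It also fails if it takes over 48 s, if anything falls off the work surface, if the arm or the gripper's body presses on something with over 40 N, if the wrist force passes 120 N, or if a joint passes its speed limit or range.

## Working session

There is one attempt and no reset: what is moved stays moved. The work goes in short steps, Python scripts to look and compute and a tool call to move; the robot and the scene stay as the last step left them, time stands still between calls to the robot, and variables do not carry over. Pictures are saved under pics/ and viewed, and the job is handed in when it is done.

Besides the shell and the picture viewer there is one more tool, called after "Call:" as name([rows], argument=value, ...), one row to a line, values as JSON. servo_tool: Moves the arm, as the interface text tells. Its arguments: {"type":"object","properties":{"increments":{"type":"array"},"newtons":{"type":"number"}},"required":["increments"]}

```bash
mkdir -p pics; cat > h.py <<'E'
import numpy as np, cv2
from workcell import env
def snap(n,f):
    c=env.calibration(n); im=env.read_camera(n); cv2.imwrite('pics/'+f,im[:,:,::-1]); 
    np.savez('pics/'+f+'.npz',K=c['K'],T=c['world_to_cam']); return im
def load(f):
    d=np.load('pics/'+f+'.npz'); return d['K'],d['T']
def proj(f,P):
    K,T=load(f); P=np.atleast_2d(P); c=(T[:3,:3]@P.T).T+T[:3,3]; p=(K@c.T).T; return p[:,:2]/p[:,2:]
def onz(f,uv,z):
    K,T=load(f); R=T[:3,:3]; o=-R.T@T[:3,3]; d=R.T@np.linalg.inv(K)@np.array([uv[0],uv[1],1.]); return o+d*(z-o[2])/d[2]
def tri(obs):
    A=[]
    for f,uv in obs:
        K,T=load(f); P=K@T[:3]; A+= [uv[0]*P[2]-P[0],uv[1]*P[2]-P[1]]
    v=np.linalg.svd(np.array(A))[2][-1]; return v[:3]/v[3]
E
python3 - <<'E'
from h import *
for n in ['scene','side','wrist']: snap(n,n+'0.png')
s=env.get_state(); print({k:np.round(v,3) for k,v in s.items()})
E
```

```text
{'clock': np.float64(0.15), 'joint_pos': array([-0.14 ,  0.314,  0.045,  1.304, -0.   ,  1.431]), 'qvel': array([ 0.001, -0.002,  0.005, -0.   ,  0.001, -0.001]), 'tau': array([ 2.0000e-03, -4.8107e+01,  2.9882e+01,  1.4000e-02, -0.0000e+00,
       -0.0000e+00]), 'tcp_pos': array([0.575, 0.   , 0.248]), 'orientation': array([-0.001,  0.707,  0.707, -0.   ]), 'wrist_force': array([ 1.002, -0.46 , -0.034]), 'ft_torque': array([-0.047, -0.027,  0.006]), 'finger_gap': np.float64(0.085)}
```

View pics/scene0.png

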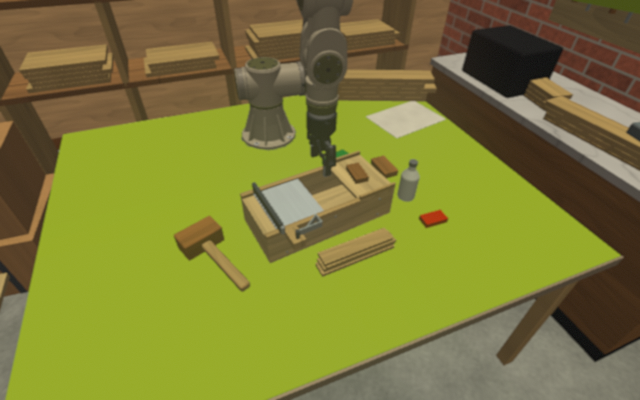

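View pics/side0.png

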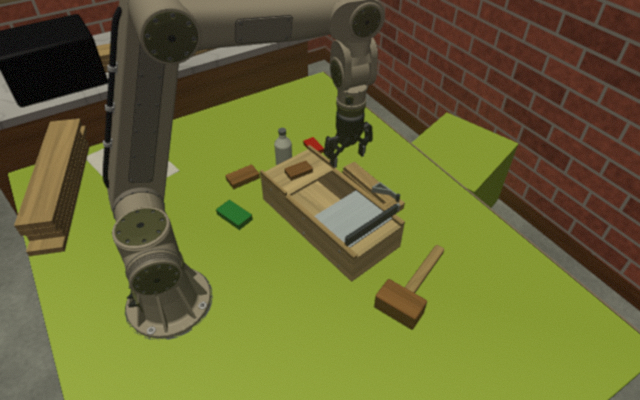

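View pics/wrist0.png

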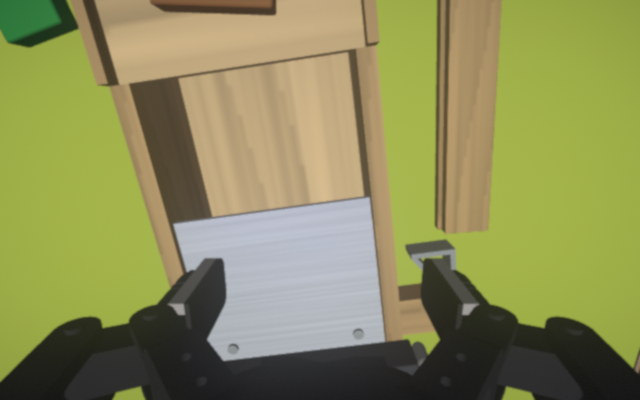

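```bash
python3 - <<'E'
from h import *
a=cv2.imread('pics/scene0.png')[130:280,220:420]; b=cv2.imread('pics/side0.png')[120:290,210:420]
cv2.imwrite('pics/c1.png',cv2.resize(a,None,fx=4,fy=4,interpolation=2)); cv2.imwrite('pics/c2.png',cv2.resize(b,None,fx=3.5,fy=3.5,interpolation=2))
# rough pts from wrist
for uv in [(108,85),(378,44),(173,223),(371,198)]: print(uv,onz('wrist0.png',uv,.112).round(3))
E
```

```text
(108, 85) [0.414 0.088 0.112]
(378, 44) [0.614 0.116 0.112]
(173, 223) [ 0.449 -0.021  0.112]
(371, 198) [0.613 0.001 0.112]
```

View pics/c1.png

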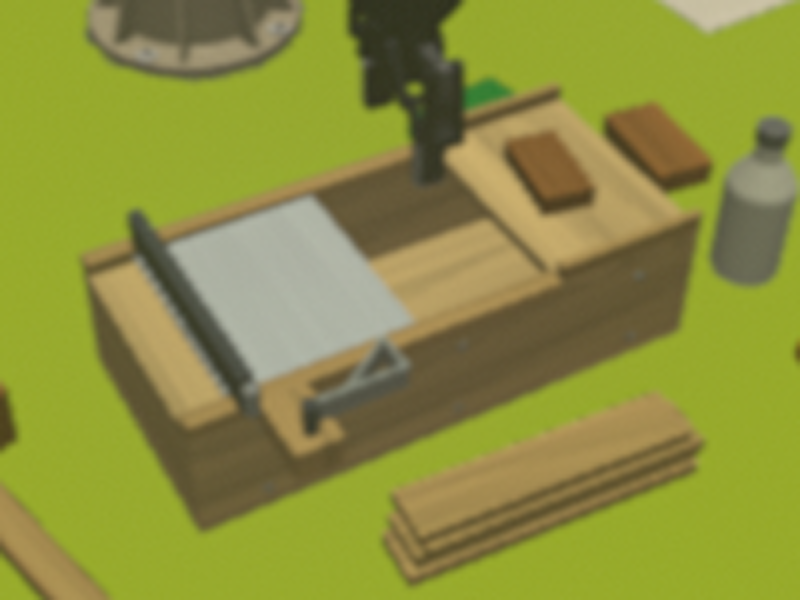

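View pics/c2.png

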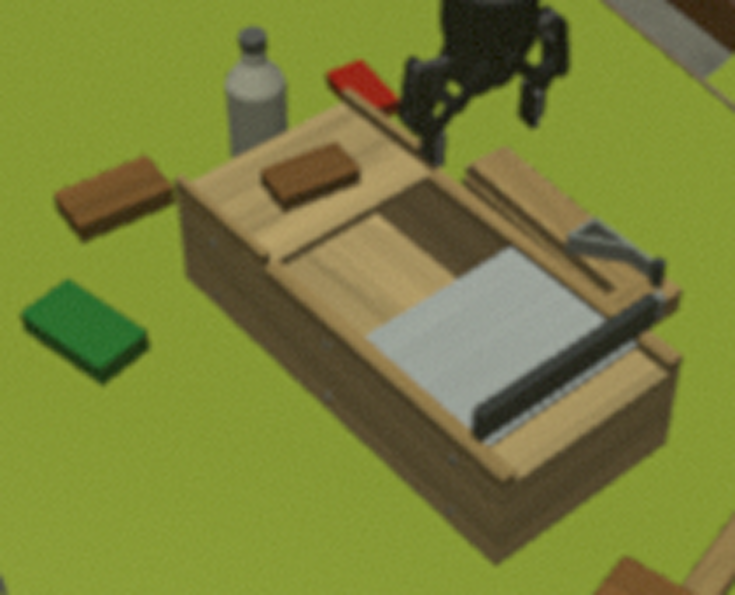

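```bash
cat > fit.py <<'E'
from h import *
from scipy.optimize import least_squares
def S(u,v): return ('scene0.png',(220+u/4,130+v/4))
def D(u,v): return ('side0.png',(210+u/3.5,120+v/3.5))
obs=[(S(203,528),(.1,-.215,0)),(S(678,328),(.1,.215,0)),(S(697,216),(.1,.215,.126)),
(D(497,562),(-.1,-.215,0)),(D(187,275),(-.1,.215,0)),(D(663,443),(.1,-.215,0)),(D(178,180),(-.1,.215,.126)),
(('wrist0.png',(108,85)),(-.1,.085,.112)),(('wrist0.png',(378,44)),(.1,.085,.112))]
def W(p,L):
    L=np.atleast_2d(np.array(L,float)); c,s=np.cos(p[2]),np.sin(p[2])
    return np.c_[p[0]+c*L[:,0]-s*L[:,1],p[1]+s*L[:,0]+c*L[:,1],L[:,2]]
def res(p): return np.concatenate([(proj(o[0],W(p,l))[0]-o[1])*(.4 if o[0][0]=='w' else 1) for o,l in obs])
r=least_squares(res,[.52,.02,.14],loss='soft_l1')
box=r.x
E
python3 - <<'E'
from fit import *
print('box',box.round(4)); print(res(box).reshape(-1,2).round(1))
def loc(P): 
    c,s=np.cos(box[2]),np.sin(box[2]); d=np.atleast_2d(P)[:,:2]-box[:2]; return np.c_[c*d[:,0]+s*d[:,1],-s*d[:,0]+c*d[:,1]].round(4)
print('gate lead',[loc(onz('wrist0.png',uv,.110)) for uv in [(173,223),(371,198)]])
for nm,pts in [('S',[S(505,150),S(550,132),S(594,186),S(545,196)]),('D',[D(262,180),D(336,145),D(358,171),D(285,193)])]:
    P=[onz(*o,.132) for o in pts]; print(nm,np.round(P,3)[:,:2].tolist(),np.mean(P,0).round(4),loc(np.mean(P,0)), [np.linalg.norm(P[i]-P[i-1]).round(3) for i in range(4)])
print('bar top ends local', [loc(onz(*o,.146)) for o in [S(133,214),S(250,388),D(476,410),D(655,297)]])
print('box pts',W(box,[(0,.15,.112),(0,-.215,0),(0,.215,0)]).round(3))
print('wrist offcut bottom-left edge pts', [ (loc(onz('wrist0.png',uv,.112)),onz('wrist0.png',uv,.132).round(3)) for uv in [(158,8),(274,12)]])
E
```

```text
box [0.5261 0.0172 0.1398]
[[-1.4  0.9]
 [-0.2  0.1]
 [ 0.9 -1.2]
 [-0.6  0.5]
 [-0.5 -0.2]
 [ 0.8 -1. ]
 [-1.2 -1.6]
 [ 0.5  0.2]
 [-0.2  0.2]]
gate lead [array([[-0.0825, -0.0274]]), array([[ 0.0843, -0.0287]])]
S [[0.48, 0.132], [0.471, 0.176], [0.545, 0.177], [0.543, 0.136]] [0.5097 0.1552 0.132 ] [[0.003  0.1389]] [np.float64(0.064), np.float64(0.045), np.float64(0.075), np.float64(0.041)]
D [[0.457, 0.162], [0.537, 0.168], [0.535, 0.127], [0.466, 0.136]] [0.4987 0.1483 0.132 ] [[-0.0088  0.1337]] [np.float64(0.027), np.float64(0.08), np.float64(0.041), np.float64(0.07)]
bar top ends local [array([[-0.0811, -0.1745]]), array([[ 0.119 , -0.1747]]), array([[-0.0909, -0.1737]]), array([[ 0.1014, -0.1783]])]
box pts [[ 0.505  0.166  0.112]
 [ 0.556 -0.196  0.   ]
 [ 0.496  0.23   0.   ]]
wrist offcut bottom-left edge pts [(array([[-0.0501,  0.1296]]), array([0.467, 0.133, 0.132])), (array([[0.03  , 0.1159]]), array([0.542, 0.131, 0.132]))]
```

Four look-alike blocks are in view. They are the brown one on the landing (scene 357,172), a larger brown one on the bench (scene 384,166), a green one (scene 342,154) and a red one (scene 433,218). The one on the landing fits: it is neither green nor red, and it is the smaller of the two brown ones. The enlarged crop confirms it. I'll move toward the spot behind it and look again with the wrist camera on the way.

Call:
servo_tool([
  {"x": -0.5,"y": 0.8,"az": 0.3,"claw": 0.5},
  {"x": -0.5,"y": 0.8,"az": 0.3},
  {"x": -0.5,"y": 0.8,"az": 0.4},
  {"x": -0.5,"y": 0.8},
  {"x": 0,"y": 0.8},
])

```text
schema error: expected keys claw, x, y, z, ax, ay, az
```

```bash
python3 - <<'E'
from h import *
snap('wrist','w1.png'); s=env.get_state(); print(s['clock'],s['tcp_pos'],s['orientation'],s['finger_gap'])
from fit import *
for o in [S(748,283)]: print(onz(*o,0))
E
```

```text
0.2 [5.74706245e-01 5.05234632e-05 2.47726430e-01] [-4.82947686e-04  7.07110149e-01  7.07103169e-01 -3.35562236e-04] 0.085476526729063
[5.68196993e-01 3.28552731e-01 1.11022302e-16]
```

View pics/w1.png

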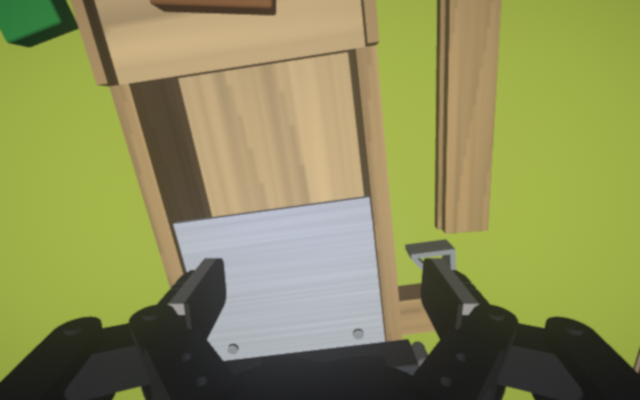

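The call was refused because every key is needed in each row, so the view has not changed.

Call:
servo_tool([
  {"claw": 0.5,"x": -0.5,"y": 0.8,"z": 0,"ax": 0,"ay": 0,"az": 0.3},
  {"claw": 0.5,"x": -0.5,"y": 0.8,"z": 0,"ax": 0,"ay": 0,"az": 0.3},
  {"claw": 0.5,"x": -0.5,"y": 0.8,"z": 0,"ax": 0,"ay": 0,"az": 0.4},
  {"claw": 0.5,"x": -0.5,"y": 0.8,"z": 0,"ax": 0,"ay": 0,"az": 0},
  {"claw": 0.5,"x": 0,"y": 0.8,"z": 0,"ax": 0,"ay": 0,"az": 0},
], newtons=40)

```text
clock: 0.7
tcp_pos: [0.5234, 0.1008, 0.2484]
orientation: [-0.0, 0.656, 0.755, -0.0]
wrist_force: [0.9, -0.3, 1.1]
finger_gap: 0.0426
```

```bash
python3 - <<'E'
from h import *
snap('wrist','w2.png'); s=env.get_state(); print(s['clock'],s['tcp_pos'],s['orientation'],s['finger_gap'])
E
```

```text
0.75 [0.5239751  0.10317359 0.2484256 ] [-6.89489575e-04  6.55267495e-01  7.55396341e-01  6.34405831e-04] 0.04286084919534786
```

View pics/w2.png

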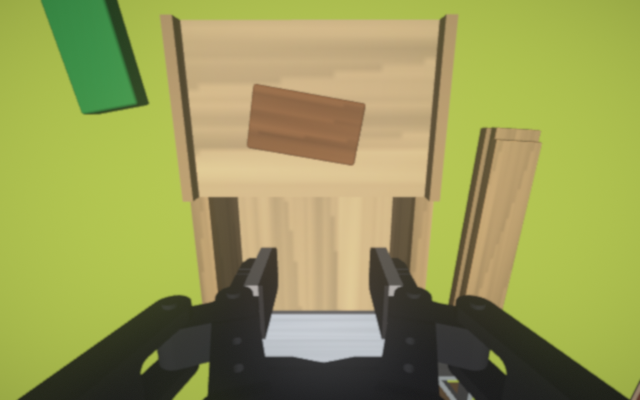

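```bash
cat >> fit.py <<'E'
def loc(P): 
    c,s=np.cos(box[2]),np.sin(box[2]); d=np.atleast_2d(P)[:,:2]-box[:2]; return np.c_[c*d[:,0]+s*d[:,1],-s*d[:,0]+c*d[:,1]].round(4)
E
python3 - <<'E'
from fit import *
P=np.array([onz('w2.png',uv,.132) for uv in [(254,85),(365,103),(354,163),(247,147)]])
print(P.round(4),P.mean(0),loc(P),loc(P.mean(0)),[np.linalg.norm(P[i]-P[i-1]).round(3) for i in range(4)])
print('height check: centre', tri([('w2.png',(305,124.5)),S(549,166),D(310,172)]))
print('edge',[loc(onz('w2.png',uv,.112)) for uv in [(184,200),(438,200)]])
print('standoff',W(box,[(-.003,.197,.133),(-.003,.19,.133),(-.003,.075,.133)]).round(4))
E
```

```text
[[0.464  0.1797 0.132 ]
 [0.5417 0.1787 0.132 ]
 [0.5411 0.1361 0.132 ]
 [0.4625 0.1367 0.132 ]] [0.50232092 0.15779257 0.132     ] [[-0.0388  0.1695]
 [ 0.038   0.1577]
 [ 0.0314  0.1157]
 [-0.0463  0.1273]] [[-0.0039  0.1426]] [np.float64(0.043), np.float64(0.078), np.float64(0.043), np.float64(0.079)]
height check: centre [0.50269763 0.1581898  0.12391687]
edge [array([[-0.1052,  0.082 ]]), array([[0.1028, 0.0822]])]
standoff [[0.4957 0.2118 0.133 ]
 [0.4966 0.2049 0.133 ]
 [0.5127 0.091  0.133 ]]
```

Call:
servo_tool([
  {"claw": 0.5,"x": -0.24,"y": 0.96,"z": 0,"ax": 0,"ay": 0,"az": 0},
  {"claw": 0.5,"x": -0.24,"y": 0.96,"z": 0,"ax": 0,"ay": 0,"az": 0},
  {"claw": 0.5,"x": -0.24,"y": 0.96,"z": 0,"ax": 0,"ay": 0,"az": 0},
  {"claw": 0.5,"x": -0.24,"y": 0.96,"z": 0,"ax": 0,"ay": 0,"az": 0},
  {"claw": 0.5,"x": -0.24,"y": 0.96,"z": -0.3,"ax": 0,"ay": 0,"az": 0},
])

```text
clock: 1.25
tcp_pos: [0.4954, 0.2209, 0.2415]
orientation: [0.001, 0.656, 0.755, 0.001]
wrist_force: [-0.2, 1.2, -0.6]
finger_gap: 0.043
```

Call:
servo_tool([
  {"claw": 0.5,"x": 0,"y": 0,"z": -1,"ax": 0,"ay": 0,"az": 0},
  {"claw": 0.5,"x": 0,"y": 0,"z": -1,"ax": 0,"ay": 0,"az": 0},
  {"claw": 0.5,"x": 0,"y": 0,"z": -1,"ax": 0,"ay": 0,"az": 0},
  {"claw": 0.5,"x": 0,"y": 0,"z": -0.8,"ax": 0,"ay": 0,"az": 0},
  {"claw": 0.5,"x": 0,"y": 0,"z": 0,"ax": 0,"ay": 0,"az": 0},
])

```text
clock: 1.75
tcp_pos: [0.4929, 0.2192, 0.1428]
orientation: [-0.002, 0.656, 0.755, -0.003]
wrist_force: [-0.6, -0.1, -0.3]
finger_gap: 0.043
```

```bash
python3 - <<'E'
from fit import *
a=snap('side','s3.png'); b=snap('wrist','w3.png'); s=env.get_state(); print(s['clock'],s['tcp_pos'],s['orientation'],s['finger_gap'],s['wrist_force'],loc(s['tcp_pos']))
a=cv2.resize(a[110:230,210:370],None,fx=3,fy=3,interpolation=2)[:,:,::-1]
cv2.imwrite('pics/c3.png',a)
E
```

```text
1.85 [0.49494624 0.21981648 0.1458718 ] [-1.91045712e-04  6.56096280e-01  7.54677088e-01 -3.56068052e-04] 0.0427116955352484 [0.32189548 0.1938279  0.41013376] [[-0.0026  0.205 ]]
```

View pics/c3.png

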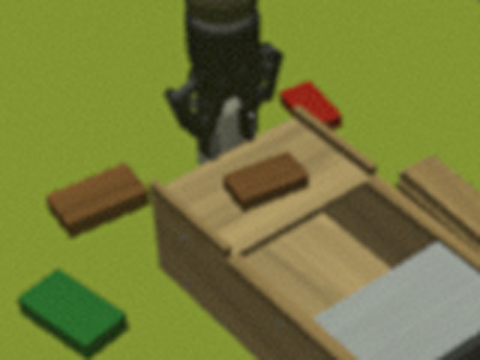

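The crop shows the offcut untouched at crop (265,180), with the fingers above the far end of the landing. I'll lower the fingers and start the push.

Call:
servo_tool([
  {"claw": 0.5,"x": 0,"y": 0,"z": -0.4,"ax": 0,"ay": 0,"az": 0},
  {"claw": 0.5,"x": 0,"y": 0,"z": -0.16,"ax": 0,"ay": 0,"az": 0},
  {"claw": 0.5,"x": 0,"y": 0,"z": 0,"ax": 0,"ay": 0,"az": 0},
  {"claw": 0.5,"x": 0.08,"y": -0.6,"z": 0,"ax": 0,"ay": 0,"az": 0},
  {"claw": 0.5,"x": 0.06,"y": -0.4,"z": 0,"ax": 0,"ay": 0,"az": 0},
])

```text
clock: 2.35
tcp_pos: [0.4988, 0.194, 0.1321]
orientation: [0.0, 0.656, 0.755, 0.0]
wrist_force: [-0.3, -0.1, 1.1]
finger_gap: 0.0429
```

Call:
servo_tool([
  {"claw": 0.5,"x": 0.06,"y": -0.4,"z": 0,"ax": 0,"ay": 0,"az": 0},
  {"claw": 0.5,"x": 0.06,"y": -0.4,"z": 0,"ax": 0,"ay": 0,"az": 0},
  {"claw": 0.5,"x": 0.06,"y": -0.4,"z": 0,"ax": 0,"ay": 0,"az": 0},
  {"claw": 0.5,"x": 0,"y": 0,"z": 0,"ax": 0,"ay": 0,"az": 0},
])

```text
clock: 2.75
tcp_pos: [0.5034, 0.1635, 0.1319]
orientation: [0.0, 0.657, 0.754, -0.0]
wrist_force: [0.9, 0.0, -0.3]
finger_gap: 0.0429
```

```bash
python3 - <<'E'
from fit import *
a=snap('side','s4.png'); b=snap('wrist','w4.png'); s=env.get_state(); print(s['clock'],s['tcp_pos'],s['finger_gap'],s['wrist_force'],loc(s['tcp_pos']))
a=cv2.resize(a[110:230,210:370],None,fx=3,fy=3,interpolation=2)[:,:,::-1]
cv2.imwrite('pics/c4.png',a)
E
```

```text
2.85 [0.50314498 0.1645714  0.13185266] 0.04278581345945053 [-0.24658101 -0.10788232  0.01281413] [[-0.0022  0.1492]]
```

View pics/c4.png

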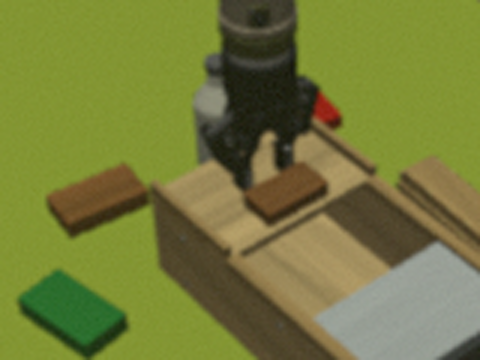

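The offcut is at crop (285,190), squared up against both fingers and close to the edge. I'll push it over.

Call:
servo_tool([
  {"claw": 0.5,"x": 0.07,"y": -0.5,"z": 0,"ax": 0,"ay": 0,"az": 0},
  {"claw": 0.5,"x": 0.07,"y": -0.5,"z": 0,"ax": 0,"ay": 0,"az": 0},
  {"claw": 0.5,"x": 0.07,"y": -0.5,"z": 0,"ax": 0,"ay": 0,"az": 0},
  {"claw": 0.5,"x": 0.07,"y": -0.5,"z": 0,"ax": 0,"ay": 0,"az": 0},
  {"claw": 0.5,"x": 0.07,"y": -0.5,"z": 0,"ax": 0,"ay": 0,"az": 0},
])

```text
clock: 3.35
tcp_pos: [0.5119, 0.1011, 0.1318]
orientation: [0.0, 0.656, 0.755, -0.0]
wrist_force: [0.4, -0.1, 0.8]
finger_gap: 0.0427
```

Call:
servo_tool([
  {"claw": 0.5,"x": 0.07,"y": -0.5,"z": 0,"ax": 0,"ay": 0,"az": 0},
  {"claw": 0.5,"x": 0.05,"y": -0.4,"z": 0,"ax": 0,"ay": 0,"az": 0},
  {"claw": 0.5,"x": 0,"y": 0,"z": 0,"ax": 0,"ay": 0,"az": 0},
  {"claw": 0.5,"x": 0,"y": 0,"z": 1,"ax": 0,"ay": 0,"az": 0},
  {"claw": 0.5,"x": 0,"y": 0,"z": 1,"ax": 0,"ay": 0,"az": 0},
])

```text
clock: 3.85
tcp_pos: [0.5139, 0.08, 0.1816]
orientation: [-0.001, 0.656, 0.755, -0.001]
wrist_force: [1.1, -0.7, 0.9]
finger_gap: 0.0427
```

Call:
servo_tool([
  {"claw": 0.5,"x": 0.0,"y": -1,"z": 1,"ax": 0,"ay": 0,"az": 0},
  {"claw": 0.5,"x": 0.2,"y": -1,"z": 1,"ax": 0,"ay": 0,"az": 0},
  {"claw": 0.5,"x": 0.2,"y": -1,"z": 0,"ax": 0,"ay": 0,"az": 0},
  {"claw": 0.5,"x": 0.2,"y": -1,"z": 0,"ax": 0,"ay": 0,"az": 0},
])

```text
clock: 4.25
tcp_pos: [0.5305, -0.0206, 0.2331]
orientation: [0.001, 0.656, 0.755, 0.001]
wrist_force: [-0.2, 0.1, -0.2]
finger_gap: 0.0429
```

```bash
python3 - <<'E'
from fit import *
a=snap('side','s5.png'); b=snap('wrist','w5.png'); s=env.get_state(); print(s['clock'],s['tcp_pos'],s['finger_gap'],s['wrist_force'],loc(s['tcp_pos']))
E
```

```text
4.35 [ 0.5305651  -0.02215954  0.23197931] 0.04252230272043815 [-0.47325332  0.94146841 -0.27699181] [[-0.0011 -0.0396]]
```

View pics/s5.png

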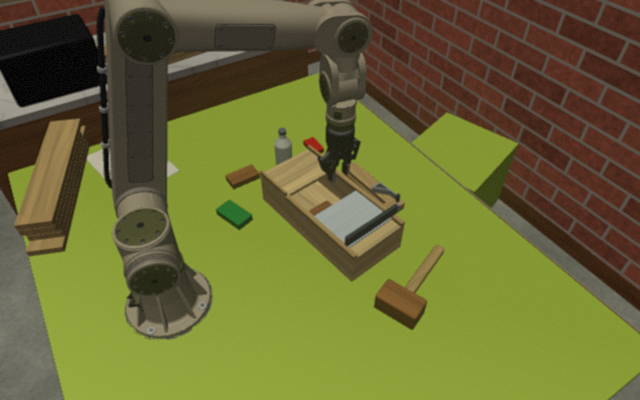

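View pics/w5.png

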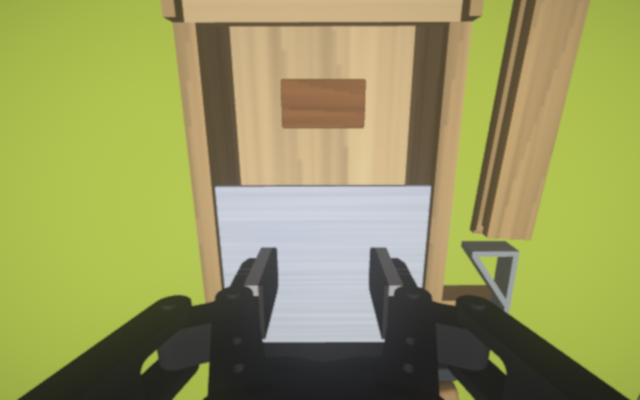

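The offcut lies flat on the box floor (wrist 323,104; side 320,209). The landing is clear. Next I'll go behind the gate bar.

Call:
servo_tool([
  {"claw": 0.5,"x": 0.14,"y": -1,"z": 0,"ax": 0,"ay": 0,"az": 0},
  {"claw": 0.5,"x": 0.14,"y": -1,"z": 0,"ax": 0,"ay": 0,"az": 0},
  {"claw": 0.5,"x": 0.14,"y": -1,"z": 0,"ax": 0,"ay": 0,"az": 0},
  {"claw": 0.5,"x": 0.14,"y": -1,"z": 0,"ax": 0,"ay": 0,"az": 0},
  {"claw": 0.5,"x": 0.14,"y": -1,"z": 0,"ax": 0,"ay": 0,"az": 0},
])

```text
clock: 4.85
tcp_pos: [0.5473, -0.1448, 0.2316]
orientation: [-0.0, 0.656, 0.755, 0.0]
wrist_force: [0.1, -0.3, 0.2]
finger_gap: 0.043
```

Call:
servo_tool([
  {"claw": 0.5,"x": 0.14,"y": -1,"z": 0,"ax": 0,"ay": 0,"az": 0},
  {"claw": 0.5,"x": 0.12,"y": -0.8,"z": 0,"ax": 0,"ay": 0,"az": 0},
  {"claw": 0.5,"x": 0,"y": 0,"z": -0.8,"ax": 0,"ay": 0,"az": 0},
  {"claw": 0.5,"x": 0,"y": 0,"z": -0.8,"ax": 0,"ay": 0,"az": 0},
  {"claw": 0.5,"x": 0,"y": 0,"z": -0.4,"ax": 0,"ay": 0,"az": 0},
])

```text
clock: 5.35
tcp_pos: [0.553, -0.1893, 0.1799]
orientation: [-0.001, 0.656, 0.755, -0.0]
wrist_force: [-0.3, -0.0, -0.1]
finger_gap: 0.0426
```

```bash
python3 - <<'E'
from fit import *
a=snap('side','s6.png'); b=snap('wrist','w6.png'); s=env.get_state(); print(s['clock'],s['tcp_pos'],s['finger_gap'],s['wrist_force'],loc(s['tcp_pos']))
a=cv2.resize(a[120:290,260:450],None,fx=3,fy=3,interpolation=2)[:,:,::-1]
cv2.imwrite('pics/c6.png',a)
E
```

```text
5.45 [ 0.5528219  -0.18903473  0.18009157] 0.04268471594520626 [0.31138991 0.2604287  0.63204434] [[-0.0023 -0.2079]]
```

View pics/c6.png

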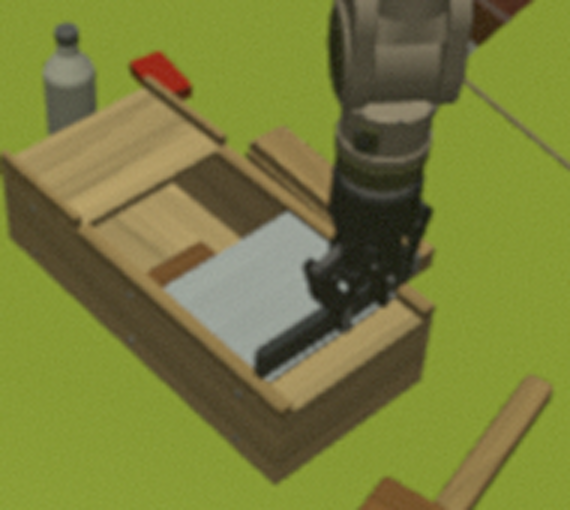

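View pics/w6.png

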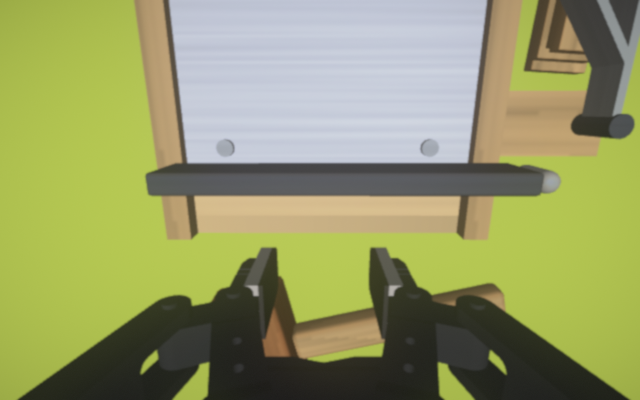

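The bar is at wrist rows 163–195 and the fingers are behind it, with its -y face free. I'll go down and make contact.

Call:
servo_tool([
  {"claw": 0.5,"x": 0.03,"y": -0.2,"z": -0.5,"ax": 0,"ay": 0,"az": 0},
  {"claw": 0.5,"x": 0,"y": 0,"z": -0.7,"ax": 0,"ay": 0,"az": 0},
  {"claw": 0.5,"x": 0,"y": 0,"z": -0.5,"ax": 0,"ay": 0,"az": 0},
  {"claw": 0.5,"x": 0,"y": 0,"z": 0,"ax": 0,"ay": 0,"az": 0},
  {"claw": 0.5,"x": -0.04,"y": 0.3,"z": 0,"ax": 0,"ay": 0,"az": 0},
])

```text
clock: 5.95
tcp_pos: [0.5537, -0.188, 0.1394]
orientation: [0.0, 0.656, 0.754, -0.0]
wrist_force: [0.0, 0.1, 0.2]
finger_gap: 0.0429
```

Call:
servo_tool([
  {"claw": 0.5,"x": -0.04,"y": 0.3,"z": 0,"ax": 0,"ay": 0,"az": 0},
  {"claw": 0.5,"x": -0.04,"y": 0.3,"z": 0,"ax": 0,"ay": 0,"az": 0},
  {"claw": 0.5,"x": -0.04,"y": 0.3,"z": 0,"ax": 0,"ay": 0,"az": 0},
  {"claw": 0.5,"x": -0.04,"y": 0.3,"z": 0,"ax": 0,"ay": 0,"az": 0},
])

```text
clock: 6.35
tcp_pos: [0.5499, -0.1578, 0.1402]
orientation: [0.001, 0.656, 0.755, -0.0]
wrist_force: [-0.5, -4.8, 2.0]
finger_gap: 0.0427
```

```bash
python3 - <<'E'
from fit import *
b=snap('wrist','w7.png'); s=env.get_state(); print(s['clock'],s['tcp_pos'],s['finger_gap'],s['wrist_force'],loc(s['tcp_pos']))
E
```

```text
6.4 [ 0.54967948 -0.15633076  0.14010386] 0.04304049242568141 [-0.44782025 -3.16334293  2.15942558] [[-0.0008 -0.1751]]
```

View pics/w7.png

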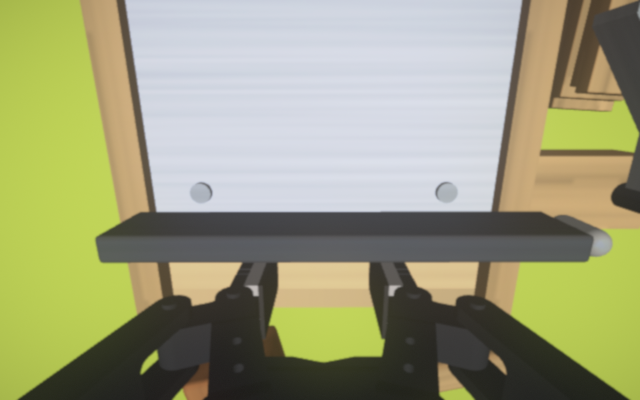

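The fingers touch the bar's -y face at wrist (262,262) and (378,262), and the gate is moving at about 4 N. I'll keep pushing.

Call:
servo_tool([
  {"claw": 0.5,"x": -0.06,"y": 0.4,"z": 0,"ax": 0,"ay": 0,"az": 0},
  {"claw": 0.5,"x": -0.06,"y": 0.4,"z": 0,"ax": 0,"ay": 0,"az": 0},
  {"claw": 0.5,"x": -0.06,"y": 0.4,"z": 0,"ax": 0,"ay": 0,"az": 0},
  {"claw": 0.5,"x": -0.06,"y": 0.4,"z": 0,"ax": 0,"ay": 0,"az": 0},
  {"claw": 0.5,"x": -0.06,"y": 0.4,"z": 0,"ax": 0,"ay": 0,"az": 0},
])

```text
clock: 6.9
tcp_pos: [0.5425, -0.107, 0.1398]
orientation: [0.001, 0.656, 0.755, 0.0]
wrist_force: [2.3, -5.4, 3.8]
finger_gap: 0.0429
```

Call:
servo_tool([
  {"claw": 0.5,"x": -0.04,"y": 0.3,"z": 0,"ax": 0,"ay": 0,"az": 0},
  {"claw": 0.5,"x": -0.04,"y": 0.3,"z": 0,"ax": 0,"ay": 0,"az": 0},
  {"claw": 0.5,"x": -0.04,"y": 0.3,"z": 0,"ax": 0,"ay": 0,"az": 0},
  {"claw": 0.5,"x": -0.04,"y": 0.3,"z": 0,"ax": 0,"ay": 0,"az": 0},
  {"claw": 0.5,"x": -0.04,"y": 0.2,"z": 0,"ax": 0,"ay": 0,"az": 0},
])

```text
clock: 7.4
tcp_pos: [0.5375, -0.0731, 0.1395]
orientation: [0.001, 0.656, 0.755, -0.001]
wrist_force: [2.8, -8.8, 1.9]
finger_gap: 0.0426
```

Call:
servo_tool([
  {"claw": 0.5,"x": -0.03,"y": 0.2,"z": 0,"ax": 0,"ay": 0,"az": 0},
  {"claw": 0.5,"x": -0.03,"y": 0.2,"z": 0,"ax": 0,"ay": 0,"az": 0},
])

```text
clock: 7.6
tcp_pos: [0.5359, -0.0624, 0.1394]
orientation: [0.0, 0.656, 0.755, 0.0]
wrist_force: [2.3, -2.5, 2.1]
finger_gap: 0.0429
```

```bash
python3 - <<'E'
from fit import *
s=env.get_state(); print(s['clock'],s['tcp_pos'],s['finger_gap'],s['wrist_force'],loc(s['tcp_pos']))
E
```

```text
7.6 [ 0.53587288 -0.06242554  0.13940025] 0.04290701493057399 [ 2.26296348 -2.53932486  2.14015312] [[-0.0014 -0.0802]]
```

Call:
servo_tool([
  {"claw": 0.5,"x": -0.02,"y": 0.12,"z": 0,"ax": 0,"ay": 0,"az": 0},
  {"claw": 0.5,"x": -0.02,"y": 0.12,"z": 0,"ax": 0,"ay": 0,"az": 0},
])

```text
clock: 7.8
tcp_pos: [0.5351, -0.0585, 0.1393]
orientation: [0.002, 0.656, 0.754, -0.002]
wrist_force: [4.2, -18.8, -0.5]
finger_gap: 0.0429
```

Call:
servo_tool([
  {"claw": 0.5,"x": -0.02,"y": 0.12,"z": 0,"ax": 0,"ay": 0,"az": 0},
  {"claw": 0.5,"x": 0,"y": 0,"z": 0,"ax": 0,"ay": 0,"az": 0},
])

```text
clock: 8.0
tcp_pos: [0.5351, -0.0585, 0.1394]
orientation: [0.004, 0.657, 0.754, -0.004]
wrist_force: [3.5, -22.6, -0.9]
finger_gap: 0.0423
```

```bash
python3 - <<'E'
from fit import *
a=snap('scene','sc8.png');snap('wrist','w8.png')
cv2.imwrite('pics/c8.png',cv2.resize(a[130:280,220:420],None,fx=4,fy=4,interpolation=2)[:,:,::-1])
s=env.get_state(); print(s['clock'],s['tcp_pos'],s['finger_gap'],s['wrist_force'],loc(s['tcp_pos']))
E
```

```text
8.1 [ 0.53506916 -0.05848665  0.13939198] 0.04250648684828934 [  4.0491953  -21.53741103  -1.41372559] [[-0.0017 -0.0762]]
```

View pics/c8.png

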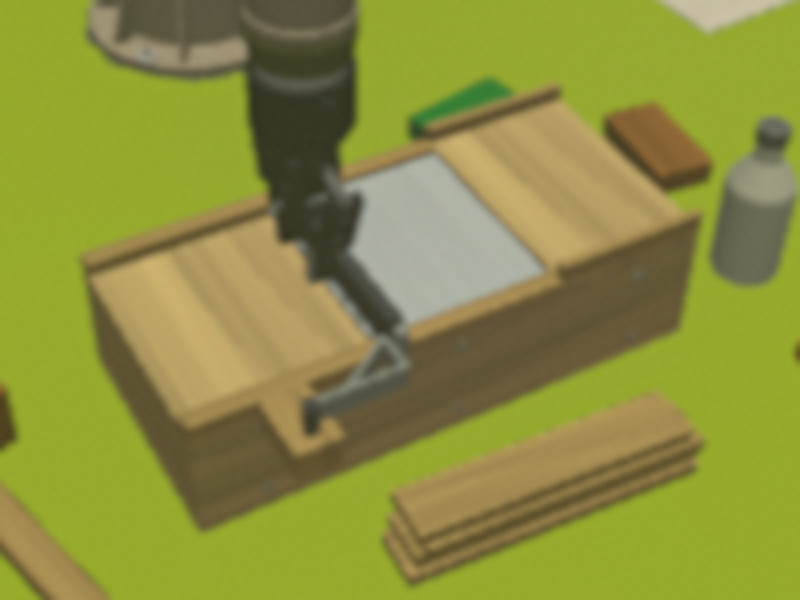

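View pics/w8.png

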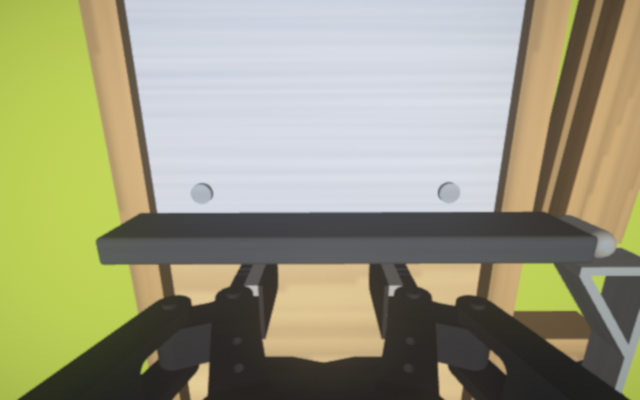

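The gate is hard on its stop: 22 N, TCP at local y = -76 mm as predicted, and the catch nose behind the pin at wrist (600,262). I'll back off and look again.

Call:
servo_tool([
  {"claw": 0.5,"x": 0.05,"y": -0.4,"z": 0,"ax": 0,"ay": 0,"az": 0},
  {"claw": 0.5,"x": 0.1,"y": -0.7,"z": 0,"ax": 0,"ay": 0,"az": 0},
  {"claw": 0.5,"x": 0,"y": 0,"z": 0.8,"ax": 0,"ay": 0,"az": 0},
  {"claw": 0.5,"x": 0,"y": 0,"z": 1,"ax": 0,"ay": 0,"az": 0},
  {"claw": 0.5,"x": 0,"y": 0,"z": 1,"ax": 0,"ay": 0,"az": 0},
])

```text
clock: 8.6
tcp_pos: [0.5359, -0.0795, 0.2085]
orientation: [-0.003, 0.656, 0.755, -0.0]
wrist_force: [1.1, -0.2, 0.8]
finger_gap: 0.0426
```

Call:
servo_tool([
  {"claw": 0.5,"x": 0,"y": 0,"z": 1,"ax": 0,"ay": 0,"az": 0},
  {"claw": 0.5,"x": 0,"y": 0,"z": 0,"ax": 0,"ay": 0,"az": 0},
])

```text
clock: 8.8
tcp_pos: [0.5383, -0.0801, 0.2368]
orientation: [0.001, 0.656, 0.755, 0.001]
wrist_force: [0.3, 0.2, 0.2]
finger_gap: 0.0428
```

```bash
python3 - <<'E'
from fit import *
a=snap('scene','sc9.png');snap('wrist','w9.png')
cv2.imwrite('pics/c9.png',cv2.resize(a[130:280,220:420],None,fx=4,fy=4,interpolation=2)[:,:,::-1])
s=env.get_state(); print(s['clock'],s['tcp_pos'],s['wrist_force'],loc(s['tcp_pos']))
c=W(box,[(.108,-.07,.138),(0,-.065,.146)]); print(proj('w9.png',c),proj('sc9.png',c))
E
```

```text
8.9 [ 0.53708398 -0.08001021  0.23368401] [ 0.03721411 -0.51712129 -0.45174236] [[-0.0027 -0.0978]]
[[484.79976183 174.57443088]
 [326.26452671 169.16328559]] [[315.53054455 212.96210183]
 [298.95930783 187.63604233]]
```

View pics/w9.png

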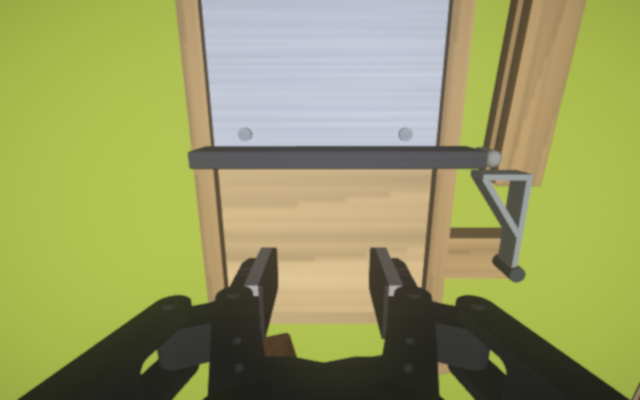

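View pics/sc9.png

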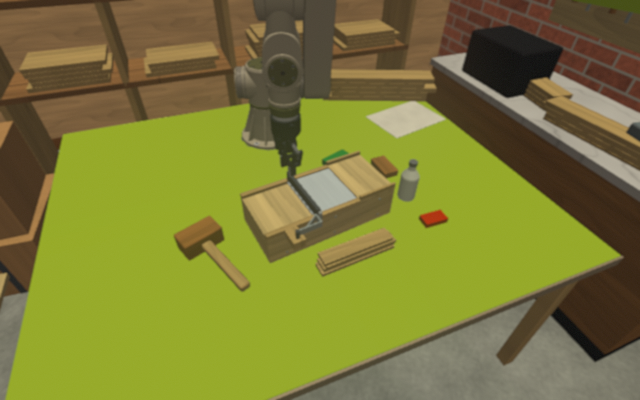

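The gate is shut at the stop. The catch nose (wrist 474–530, 174) sits directly behind the pin (493,158), sprung in to its rest line. Nothing else has moved.

```bash
python3 -c "
from workcell import env
print(env.hand_in())"
```

```text
the job is handed in; nothing more can be done
None
```

I pushed the reddish-brown offcut off the landing with two half-closed fingers. It dropped through the mouth and lay flat on the box floor, as the wrist and side pictures showed. I then pushed the gate bar up to its stop, backed the arm off and handed in at about 9 s of robot time. No verdict was reported.

- **Gate:** the force rose to about 22 N against the stop. The tool stopped at y = -76 mm in the box's axes, which is where the shut position puts it.
- **Catch:** after backing off, the wrist view showed the nose in behind the pin. I saw it about 10 pixels further inward than the rest position I projected, which is towards engaged. I can't read the catch angle, so this rests on the pictures and on the push force falling away just before the stop.
- **Other things:** the slats, mallet and glue bottle, and the green, red and larger brown blocks, looked unmoved in the last scene picture. The arm was touching nothing, with the wrist force near 0.
- **Refused call:** the first move call was refused because keys were missing. Nothing moved, and I sent it again with all of them.

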